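# Stack two fired tiles on the sloped drying rack

### The arm

A 6-joint arm with a two-finger parallel gripper is mounted at the origin on the work surface. World frame = base frame: x ahead of the robot, y to its left, z up, the work surface at z = 0. Lengths are in m, angles in rad, forces in N, time in s.
With the tool pointing down it reaches from about 0.425 to 0.95 m from the base axis. Payload 3.5 kg.
Tool frame: the origin (TCP) lies on the centre line of the jaws, within the pads' length; the fingertips stand 11 mm ahead of it and the grasp point (between the pads) lies 8 mm behind it; z points along the fingers, y is the line along which they close (so a half turn about z gives the same grasp; the last joint's range is limited). The gripper opens to 85 mm and grips with 20 to 120 N. Pads are 22 mm wide; open, the fingers measure 114 mm over their backs; the gripper's body (76 mm by 85 mm) begins 54 mm behind the grasp point. The pads swing forward as they close: fully open they stand 13 mm farther back than shut.
Start: joints at [-0.15, 0.286, 1.577, -0, 1.279, -0.15], TCP at [0.675, 0, 0.242] pointing down, gripper open.
Joint ranges: [-2.77, 2.77], [-0.9, 2.22], [0.21, 2.48], [-1.53, 4.67], [0.24, 2.81], [-2.84, 2.84]. Speed limits (rad/s): [2.79, 2.79, 3.14, 3.14, 3.14, 3.14].

### API

Orientations are given as a 3x3 rotation matrix whose columns are the frame's x, y, z axes.
In Python, from rig import status, eyes, order, models gives the robot as it stands.
- The arm moves only by the tool servo_tool, never from a script. Its argument "rows" is a list of rows, each a list of 6 numbers: the shift along the tool's x, y, z in cm, then the turn, a rotation vector about the tool's x, y, z in rad. A call has 1 to 10 rows; each row shifts and turns the commanded pose from where the row before left it, along the tool's axes as they then stand; what a row does not reach is not made up. A row lasts 1/12 s, in which the tool goes at most 41.7 mm and 7.16 degrees, less where a joint would pass 70% of its speed; a pose out of reach is approached as far as the arm can. A call with a gripper value outside its range is refused whole. "grip" is the opening, from 0 (shut) to 1 (fully open), set as the call begins (left out, the last holds). The fingers move at their own pace and stop on an object; "grip_force" is the grip in N (left out, the last holds). Time passes only in rows, so rows that do not move let the fingers close. It gives the time, the measured TCP pose, the force, the opening and the grip force at its end, in the units of the state.
- status.get_obs(): the state, without advancing time (a new reading comes with each control period).
- eyes.capture(name): name is "scene" or "side" or "wrist"; returns the picture (384x512x3 uint8, red, green, blue); there is no depth.
- eyes.camera_info(name): a dict with "fovy" (degrees; the focal length in pixels is half the picture's height over the tangent of half this angle, whatever the lens; pixels are square), "cx", "cy" (the principal point, pixels), "cam_to_world" (4x4, takes a point from camera to world coordinates). Camera axes: x right, y up, looking along -z (the intrinsics and any distortion apply to the point x, -y, -z); pixel columns grow to the right and rows downward; lengths in m; the calibration is good to about 2 mm. A picture is of the moment at which its call begins: read the wrist's pose just before it. camera_info takes no time and is no camera call; for the wrist camera it gives the pose at the moment of the call.
- order.hand_in(): hands the job in; it is judged then, once.
Trained networks look in the newest picture that a camera, given by its name, has taken for a name from the list of things; names that differ only in an ending like _2 or _b are one class to them, and where a whole thing is asked for, a point or a joint stands for the part that bears it (a point fixed in the world has none). Each returns a list of dicts, best first, with "p" (0 to 1); they miss things now and then, are a little off and sometimes report something else, mostly with a low value. They report only what shows in the picture. A call takes as long as a camera call. They do not tell look-alikes from the thing itself.
- models.trace(camera, query): "mask" (384x512 bool, what is visible of it) and "location" ([column, row] in pixels, amid what is visible of it).
The state is a dict: "time": time; "joint_positions": joint angles; "joint_velocities": joint speeds; "joint_torque": joint torques, N m; "ee_pos": TCP position; "tool_rot": TCP orientation; "wrist_force": force on the tool from outside, world axes, zero at the start; "ft_torque": the same for the moment, N m; "finger_gap": finger opening in m; "finger_force": force on a finger pad.
Only numpy, scipy, OpenCV 4.12 (cv2) and the standard library are available. Lean on these libraries where they do the work, as an engineer would, in place of code of your own. Each camera call takes 0.05 s, during which the arm holds its last target. There are 200 camera calls.

### The job

Two glazed tiles lie on the rack's raised deck, one behind the other. Slide one down onto the slope until its front edge sits square against the bottom lip, then slide the other down on top of it, so that they end stacked flat, both square against the lip and neither sticking out past the sides of the slope. Leave the jar and the small dish on the deck standing where they are.

Things in the scene. Friction and masses are not known exactly. Their poses are not given: they have to be found in the camera images.
- rack: Fixed plywood rack. Origin on the table below the lane's middle line; z up, +y runs from the lip up the slope to the deck's far end. Level deck: top 88.7 mm above the table, y = -65 mm (edge above the slope) to +295 mm, x = -85 to +160 mm; its lane, x = -85 to +85 mm, holds only the tiles. At the edge the deck is 4 mm higher than the slope's top end, with a vertical face between.
- slope: Fixed plywood shelf of the rack, 170 mm wide (x), 160 mm long from lip to deck edge, falling 20 degrees to the lip. Origin on its surface at mid lip foot: rack x = 0, y = -215, z = 30 mm. x as the rack's, y up along the surface, z square to it. Lip: inner face at y = 0, 45 mm high, 15 mm thick. Tiles may stick on the slope and need pushing home.
- tile_wide_center (a point): Centre (half-way up) of the wider terracotta tile with white glazed face: 104 mm (x) by 120 mm (y, along the lane) by 16 mm thick (z), about 0.4 kg. Starts flat on the deck, its y within 0.15 rad of the rack's y. Either tile may be the one nearer the slope.
- tile_narrow_center (a point): Centre (half-way up) of the narrower tile of the same make, 80 mm (its x) by 120 mm (its y, along the lane) by 16 mm thick (z), about 0.3 kg. Starts flat on the deck like the other; at least 35 mm are free between the two tiles.
- jar: Pale translucent paint jar with white cap, 52 mm in diameter, 65 mm tall, standing on the deck beside the lane (on its +x side); origin at the centre of its underside. To be left alone.
- dish: Small white bowl, 58 mm in diameter, 30 mm tall, standing on the deck beside the lane (on its +x side); origin at the centre of its underside. To be left alone.
Things that resemble listed ones, but are neither listed nor needed, are in the scene too. What is shaped like the part that bears tile_narrow_center but black, purple or red is not meant.

How it is judged:
By the outcome, as a careful person would: the job done as asked, in the order asked, and still so for the second after the job is handed in, with the robot touching nothing.
It also fails if it takes over 61 s, if anything falls off the work surface, if the arm or the gripper's body presses on something with over 40 N, if the wrist force passes 120 N, or if a joint passes its speed limit or range.

## Working session

There is one attempt and no reset: what is moved stays moved. The work goes in short steps, Python scripts to look and compute and a tool call to move; the robot and the scene stay as the last step left them, time stands still between calls to the robot, and variables do not carry over. Pictures are saved under pics/ and viewed, at most 10 in all, crops included, and the job is handed in when it is done.

Besides the shell and the picture viewer there is one more tool, called by a JSON object that holds its "name" and its "arguments". servo_tool: Moves the arm, as the interface text tells. Its arguments: {"type":"object","properties":{"rows":{"type":"array"},"grip":{"type":"number"},"grip_force":{"type":"number"}},"required":["rows"]}

```bash
ls; mkdir -p pics; cat > h.py <<'E'
import numpy as np, cv2
from rig import status, eyes, order, models
E
python3 - <<'E'
from h import *
ims=[]
for c in ("scene","side"):
    im=eyes.capture(c); cv2.imwrite(f"pics/{c}0.png",im[:,:,::-1])
    i=eyes.camera_info(c); print(c,{k:(np.round(v,4).tolist() if k=="cam_to_world" else v) for k,v in i.items()})
    for q in ("rack","slope","tile_wide_center","tile_narrow_center","jar","dish"):
        try: 
            for d in models.trace(c,q)[:4]: print(q,round(d["p"],2),np.round(d["location"]),d["mask"].sum())
        except Exception as e: print(q,e)
print(status.get_obs()["time"])
E
```

```text
pics
scene {'fovy': 50.93279823841074, 'cx': 262.25475186273417, 'cy': 191.16223982630208, 'cam_to_world': [[0.3283, -0.7142, 0.6182, 1.0655], [0.9445, 0.2389, -0.2256, -0.1527], [0.0135, 0.6579, 0.753, 0.7671], [0.0, 0.0, 0.0, 1.0]]}
rack 0.8 [244. 223.] 15464
rack 0.69 [343. 180.] 2106
slope 0.8 [185. 222.] 5418
tile_wide_center 0.77 [344. 181.] 2135
tile_narrow_center 0.95 [248. 194.] 718
tile_narrow_center 0.8 [167. 320.] 2718
tile_narrow_center 0.75 [332. 135.] 938
jar 0.91 [287. 236.] 525
dish 0.94 [364. 215.] 526
side {'fovy': 46.049744036572356, 'cx': 259.5960179619662, 'cy': 199.73181984696635, 'cam_to_world': [[0.9326, 0.1586, -0.3243, 0.1377], [-0.3605, 0.4547, -0.8144, -0.8125], [0.0183, 0.8764, 0.4812, 0.6106], [0.0, 0.0, 0.0, 1.0]]}
rack 0.62 [293. 231.] 10968
slope 0.9 [299. 258.] 6035
tile_wide_center 0.9 [256. 164.] 895
tile_narrow_center 0.94 [162. 193.] 726
tile_narrow_center 0.68 [186. 231.] 1091
tile_narrow_center 0.58 [273. 201.] 973
jar 0.74 [325. 183.] 565
jar 0.44 [275. 199.] 992
dish 0.64 [298. 155.] 232
0.7
```

View pics/scene0.png

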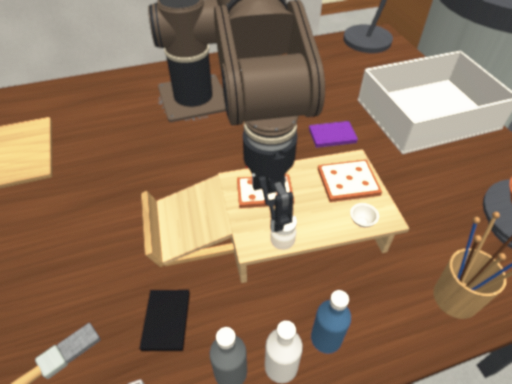

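View pics/side0.png

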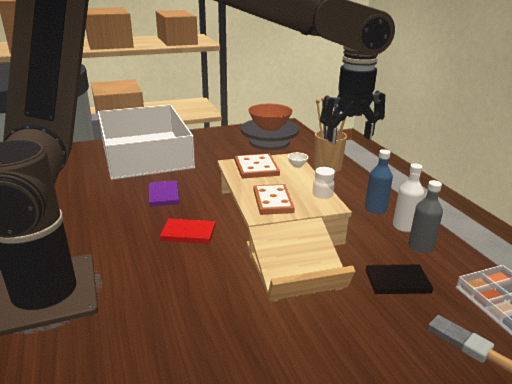

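The side view shows the rack with its lip toward the camera. The narrow tile is at about (273,199), nearer the slope, and the wide one is at about (256,164), both white-faced with terracotta rims. The jar is at (324,183) and the dish at (298,159). The look-alikes are purple (163,193), red (188,231) and black (398,278); they lie on the table and are excluded by colour. I'll enlarge both views to get the rack corners and confirm the tiles.

```bash
python3 - <<'E'
import cv2
a=cv2.imread("pics/side0.png")[140:310,205:365]; b=cv2.imread("pics/scene0.png")[140:290,130:410]
cv2.imwrite("pics/side_c.png",cv2.resize(a,None,fx=3.5,fy=3.5,interpolation=cv2.INTER_CUBIC))
cv2.imwrite("pics/scene_c.png",cv2.resize(b,None,fx=2.8,fy=2.8,interpolation=cv2.INTER_CUBIC))
E
```

```text
(no output)
```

View pics/side_c.png

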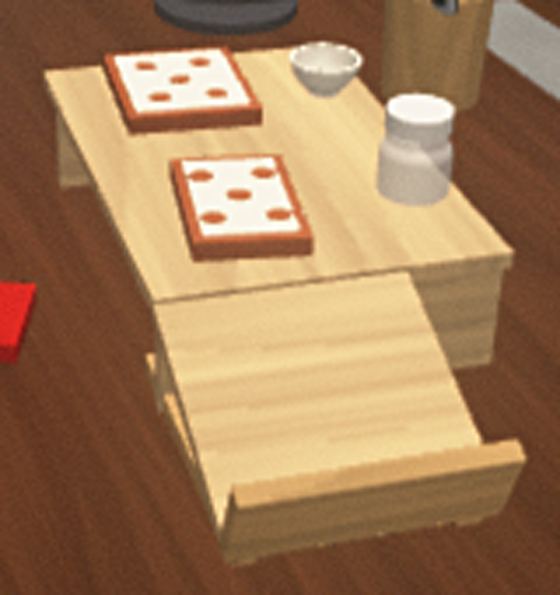

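View pics/scene_c.png

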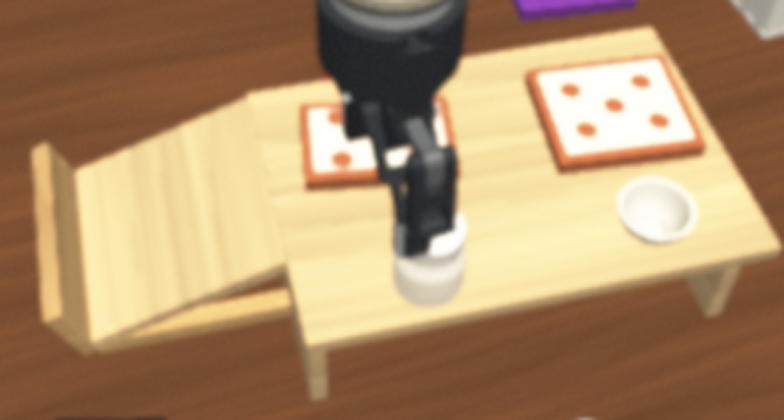

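Crops confirm it: the narrow tile is nearer the slope (side ≈(274,197)) and the wide one is behind it (side ≈(257,164), scene ≈(349,179)). Both are white-glazed with terracotta rims, and their sizes will be checked in the fit.

```bash
cat >> h.py <<'E'
from scipy.optimize import least_squares
def proj(P,i):
    M=np.linalg.inv(i["cam_to_world"]); p=np.atleast_2d(P)@M[:3,:3].T+M[:3,3]
    f=192/np.tan(np.radians(i["fovy"])/2)
    return np.c_[i["cx"]+f*p[:,0]/-p[:,2], i["cy"]-f*p[:,1]/-p[:,2]]
def ray(uv,i,z):
    uv=np.atleast_2d(uv); f=192/np.tan(np.radians(i["fovy"])/2); C=np.array(i["cam_to_world"])
    d=np.c_[(uv[:,0]-i["cx"])/f,-(uv[:,1]-i["cy"])/f,-np.ones(len(uv))]@C[:3,:3].T
    return C[:3,3]+d*((z-C[2,3])/d[:,2])[:,None]
E
python3 - <<'E'
from h import *
S=eyes.camera_info("side");C=eyes.camera_info("scene")
fs=lambda a:np.array(a,float)/3.5+[205,140]; fc=lambda a:np.array(a,float)/2.8+[130,140]
z=.0887
sd=[(-.085,-.065,z),(.160,-.065,z),(-.085,.295,z)]; su=fs([(155,301),(512,252),(46,72)])
cd=[(-.085,-.065,z),(.160,-.065,z),(.160,.295,z),(-.085,.295,z)]; cu=fc([(249,95),(308,347),(776,250),(653,28)])
def T(q,P):
    c,s=np.cos(q[2]),np.sin(q[2]); P=np.array(P); return np.c_[q[0]+c*P[:,0]-s*P[:,1],q[1]+s*P[:,0]+c*P[:,1],P[:,2]]
def R(q): return np.r_[proj(T(q,sd),S)-su,proj(T(q,cd),C)-cu]
r=least_squares(lambda q:R(q).ravel(),[.65,.0,0.],loss="soft_l1"); q=r.x; print("rack",q); print(np.round(R(q),1).tolist())
def fit(w,us,ks,uc,kc):
    zt=z+.016; k=np.array([(-w/2,.06,zt),(w/2,.06,zt),(w/2,-.06,zt),(-w/2,-.06,zt)])
    g=lambda t:np.r_[proj(T(t,k[ks]),S)-us,proj(T(t,k[kc]),C)-uc]
    t=least_squares(lambda t:g(t).ravel(),list(T(q,[(0,.1,0)])[0,:2])+[q[2]],loss="soft_l1").x
    c,s=np.cos(q[2]),np.sin(q[2]); d=t[:2]-q[:2]
    print("tile",w,t,"in rack mm",np.round([1e3*(c*d[0]+s*d[1]),1e3*(-s*d[0]+c*d[1])],1),t[2]-q[2],np.round(g(t),1).tolist())
    p=ray(us,S,zt); print("side sizes",np.linalg.norm(p-np.roll(p,-1,0),axis=1).round(4))
wide=fs([(106,54),(238,49),(261,111),(129,117)]); nar=fs([(171,158),(280,153),(311,240),(192,246)])
fit(.104,wide,[0,1,2,3],fc([(658,56),(702,147),(562,162),(530,71)]),[0,1,2,3])
fit(.080,nar,[0,1,2,3],fc([(455,172),(308,181),(302,105)]),[1,2,3])
o=status.get_obs(); print(o["ee_pos"],o["tool_rot"].round(3) if hasattr(o["tool_rot"],'round') else o["tool_rot"])
i=eyes.camera_info("wrist"); print(np.round(i["cam_to_world"],3),i["fovy"])
E
```

```text
rack [ 0.51704796  0.02768791 -0.09684319]
[[-0.3, -0.9], [0.5, -0.4], [-0.6, -0.6], [-0.7, 0.0], [-0.7, -0.2], [2.2, 0.0], [-0.4, 0.3]]
tile 0.104 [ 0.54737159  0.24158032 -0.18367738] in rack mm [  9.5 215.8] -0.0868341896037336 [[-0.2, -0.1], [-2.0, -0.8], [0.8, -0.8], [-0.5, -0.1], [1.3, -0.1], [0.8, 0.5], [-2.6, 1.0], [-2.6, -0.5]]
side sizes [0.108  0.1188 0.0996 0.1195]
tile 0.08 [ 0.51660043  0.05242614 -0.24665139] in rack mm [-2.8 24.6] -0.14980820029922995 [[-0.2, -0.4], [0.5, -0.2], [0.7, -1.3], [-0.3, -1.4], [1.5, -0.3], [-2.1, -0.1], [-1.7, -0.5]]
side sizes [0.0783 0.1247 0.0773 0.1242]
[6.74993313e-01 2.88466703e-05 2.42385340e-01] [[ 0.  1.  0.]
 [ 1. -0.  0.]
 [ 0.  0. -1.]]
[[ 1.    -0.    -0.001  0.674]
 [ 0.     0.951  0.308  0.08 ]
 [ 0.001 -0.308  0.951  0.374]
 [ 0.     0.     0.     1.   ]] 71.01219642181621
```

{"name": "servo_tool", "arguments": {"rows": [[2.4,-2.5,0,0,0,0],[2.4,-2.5,0,0,0,0],[2.4,-2.5,0,0,0,0],[2.4,-2.5,0,0,0,0],[2.4,-2.5,0,0,0,0],[2.5,-2.5,0,0,0,0],[0,0,2,0,0,0.097],[0,0,3,0,0,0],[0,0,3,0,0,0],[0,0,0,0,0,0]], "grip": 0.5}}

```text
time: 1.53
ee_pos: [0.5206, 0.1449, 0.1561]
tool_rot: [[0.096, 0.995, -0.012], [0.995, -0.096, -0.001], [-0.002, -0.012, -1.0]]
wrist_force: [-1.1, -0.1, -1.7]
finger_gap: 0.0428
finger_force: 0.0
```

```bash
cat >> h.py <<'E'
Q=[0.51705,0.02769,-0.09684]
def W(P,q=Q):
    P=np.atleast_2d(np.array(P,float)); c,s=np.cos(q[2]),np.sin(q[2]); return np.c_[q[0]+c*P[:,0]-s*P[:,1],q[1]+s*P[:,0]+c*P[:,1],P[:,2]]
def inv(p,q=Q):
    c,s=np.cos(q[2]),np.sin(q[2]); d=np.array(p)[:2]-q[:2]; return np.array([c*d[0]+s*d[1],-s*d[0]+c*d[1]])*1e3
a=np.radians(20)
def SL(x,s,h): return (x,-.215+s*np.cos(a)-h*np.sin(a),.03+s*np.sin(a)+h*np.cos(a))
def show(cam,name,polys):
    i=eyes.camera_info(cam); im=eyes.capture(cam)[:,:,::-1].copy()
    im=cv2.resize(im,None,fx=1.5,fy=1.5,interpolation=cv2.INTER_CUBIC)
    for p in polys:
        u=(proj(W(p),i)*1.5+.5).astype(int); cv2.polylines(im,[u.reshape(-1,1,2)],False,(255,0,255),1)
    cv2.imwrite(f"pics/{name}.png",im)
z=.0887
RACK=[[(-.085,.295,z),(-.085,-.065,z),(.16,-.065,z),(.16,.295,z)],[SL(-.085,.16,0),SL(-.085,0,0),SL(.085,0,0),SL(.085,.16,0)],[SL(-.085,0,.045),SL(.085,0,.045)]]
def tile(x,y,t,w):
    c,s=np.cos(t),np.sin(t); return [(x+c*u-s*v,y+s*u+c*v,z+.016) for u,v in [(-w,-.06),(w,-.06),(w,.06),(-w,.06),(-w,-.06)]]
E
python3 - <<'E'
from h import *
show("wrist","w1",RACK+[tile(-.0028,.0246,-.15,.04),tile(.0095,.2158,-.087,.052)])
print(inv(status.get_obs()["ee_pos"]))
E
```

```text
[ -6.03400472 117.20942466]
```

View pics/w1.png

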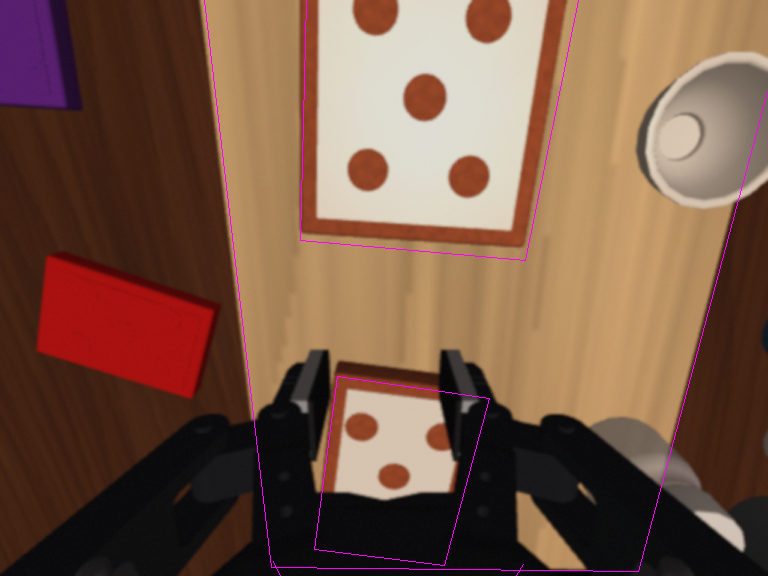

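The wrist view matches the model. The rack outline is within ~2 mm, the narrow tile's rear edge is at about (340–440, 375–385), and the wide tile's front edge is at (303,233)–(525,245). The gap between them is free, so I'm lowering into it.

{"name": "servo_tool", "arguments": {"rows": [[0,0.3,2.0,0,0,0],[0,0,1.5,0,0,0],[0,0,0.8,0,0,0],[0,0,0,0,0,0]]}}

```text
time: 1.92
ee_pos: [0.5278, 0.1446, 0.1191]
tool_rot: [[0.097, 0.995, -0.001], [0.995, -0.097, -0.0], [-0.0, -0.001, -1.0]]
wrist_force: [0.3, 0.2, 0.1]
finger_gap: 0.0427
finger_force: 0.0
```

{"name": "servo_tool", "arguments": {"rows": [[0,0,0.3,0,0,0],[0,0,0.3,0,0,0],[0,0,0,0,0,0]]}}

```text
time: 2.17
ee_pos: [0.5285, 0.1447, 0.1141]
tool_rot: [[0.097, 0.995, 0.001], [0.995, -0.097, 0.0], [0.0, 0.001, -1.0]]
wrist_force: [0.5, -0.5, 0.4]
finger_gap: 0.0428
finger_force: 0.0
```

{"name": "servo_tool", "arguments": {"rows": [[0,0,0.3,0,0,0],[0,0,0.3,0,0,0],[0,0,0.2,0,0,0],[0,0,0,0,0,0]]}}

```text
time: 2.5
ee_pos: [0.5276, 0.1447, 0.1048]
tool_rot: [[0.097, 0.995, -0.001], [0.995, -0.097, -0.0], [-0.0, -0.001, -1.0]]
wrist_force: [-0.3, -0.2, 0.2]
finger_gap: 0.0431
finger_force: 0.0
```

{"name": "servo_tool", "arguments": {"rows": [[0,0,0.2,0,0,0],[0,0,0,0,0,0]]}}

```text
time: 2.67
ee_pos: [0.5278, 0.1447, 0.103]
tool_rot: [[0.097, 0.995, -0.001], [0.995, -0.097, -0.0], [-0.0, -0.001, -1.0]]
wrist_force: [-0.3, -0.8, -0.6]
finger_gap: 0.0425
finger_force: 0.0
```

{"name": "servo_tool", "arguments": {"rows": [[0,0,0.2,0,0,0],[0,0,0,0,0,0]]}}

```text
time: 2.83
ee_pos: [0.5278, 0.1447, 0.101]
tool_rot: [[0.097, 0.995, -0.0], [0.995, -0.097, -0.0], [-0.0, -0.0, -1.0]]
wrist_force: [-0.8, 0.4, -0.6]
finger_gap: 0.0426
finger_force: 0.0
```

{"name": "servo_tool", "arguments": {"rows": [[0,0,0.2,0,0,0],[0,0,0,0,0,0]]}}

```text
time: 3.0
ee_pos: [0.5278, 0.1447, 0.099]
tool_rot: [[0.097, 0.995, -0.001], [0.995, -0.097, -0.0], [-0.0, -0.001, -1.0]]
wrist_force: [-0.3, -0.1, 0.2]
finger_gap: 0.0425
finger_force: 0.0
```

{"name": "servo_tool", "arguments": {"rows": [[0,0,0.15,0,0,0],[0,0,0,0,0,0]]}}

```text
time: 3.17
ee_pos: [0.5282, 0.1448, 0.098]
tool_rot: [[0.097, 0.995, 0.0], [0.995, -0.097, 0.0], [0.0, 0.0, -1.0]]
wrist_force: [0.8, 0.2, 0.2]
finger_gap: 0.0429
finger_force: 0.0
```

{"name": "servo_tool", "arguments": {"rows": [[0,0,0.2,0,0,0],[0,0,0,0,0,0]]}}

```text
time: 3.33
ee_pos: [0.5283, 0.1448, 0.0978]
tool_rot: [[0.097, 0.995, -0.001], [0.995, -0.097, -0.0], [-0.0, -0.001, -1.0]]
wrist_force: [-4.8, -0.3, 9.5]
finger_gap: 0.0425
finger_force: 4.8
```

{"name": "servo_tool", "arguments": {"rows": [[0,0,0.15,0,0,0],[0,0,0,0,0,0]]}}

```text
time: 3.5
ee_pos: [0.5284, 0.1448, 0.0978]
tool_rot: [[0.097, 0.995, -0.001], [0.995, -0.097, -0.001], [-0.001, -0.001, -1.0]]
wrist_force: [-8.6, -2.3, 17.9]
finger_gap: 0.0424
finger_force: 8.5
```

{"name": "servo_tool", "arguments": {"rows": [[0,0,-0.65,0,0,0],[-1,0,0,0,0,0],[-0.7,0,0,0,0,0],[-0.7,0,0,0,0,0],[-0.7,0,0,0,0,0],[-0.7,0,0,0,0,0],[-0.7,0,0,0,0,0],[-0.7,0,0,0,0,0],[-0.7,0,0,0,0,0],[-0.7,0,0,0,0,0]]}}

```text
time: 4.33
ee_pos: [0.5213, 0.0782, 0.1005]
tool_rot: [[0.097, 0.995, -0.0], [0.995, -0.097, -0.0], [-0.0, -0.0, -1.0]]
wrist_force: [0.2, 2.0, -0.3]
finger_gap: 0.0426
finger_force: 0.8
```

```bash
python3 - <<'E'
from h import *
show("side","s1",RACK[1:2]); o=status.get_obs(); print(inv(o["ee_pos"]),o["ee_pos"],o["wrist_force"],o["time"])
E
```

```text
[-0.53300467 49.57387298] [0.52131273 0.07708314 0.10047405] [-0.02413508  0.13038044  0.15297361] 4.3833
```

View pics/s1.png

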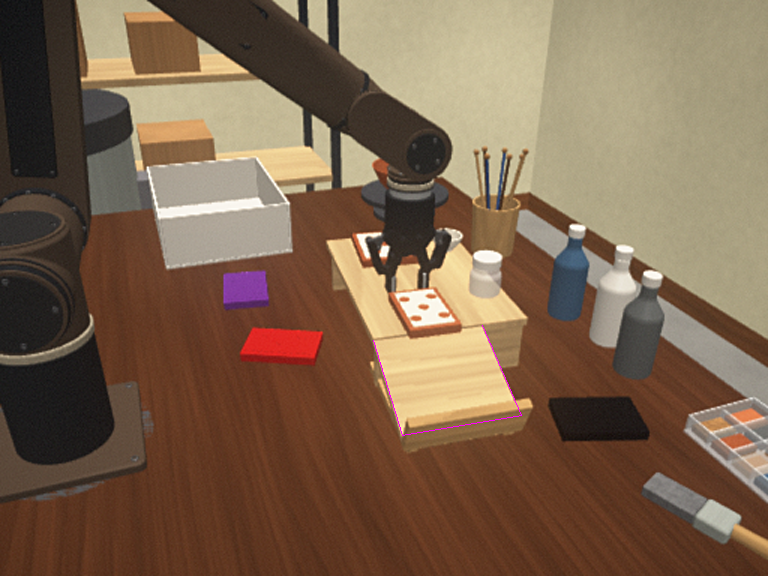

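Tile 1 is square to the lane, with its front at the deck edge (about (410–460, 325–333)), and is being pushed by both fingers. I'll go on until it tips, then tilt the tool square to the slope.

{"name": "servo_tool", "arguments": {"rows": [[-0.7,0,0,0,0,0],[-0.7,0,0,0,0,0],[-0.7,0,0,0,0,0],[-0.7,0,0,0,0,0],[-0.7,0,0,0,0,0],[-0.7,0,0,0,0,0],[-0.7,0,0,0,0,0],[-0.3,0,0,0,0,0],[0,0,0,0,0,0]]}}

```text
time: 5.13
ee_pos: [0.5167, 0.0263, 0.101]
tool_rot: [[0.098, 0.995, 0.0], [0.995, -0.098, -0.001], [-0.001, 0.0, -1.0]]
wrist_force: [-0.7, -0.4, 0.4]
finger_gap: 0.043
finger_force: 0.0
```

{"name": "servo_tool", "arguments": {"rows": [[1,0,-0.8,0,0,0],[0,0,-0.8,0,0.1163,0],[0,0,-0.8,0,0.1163,0],[0,0,0,0,0.1164,0],[0,0,0,0,0,0]]}}

```text
time: 5.55
ee_pos: [0.5178, 0.0349, 0.1253]
tool_rot: [[0.093, 0.995, 0.035], [0.934, -0.099, 0.342], [0.344, 0.001, -0.939]]
wrist_force: [-0.0, -0.7, -0.4]
finger_gap: 0.0427
finger_force: 0.0
```

```bash
cat >> h.py <<'E'
def sh():
    o=status.get_obs(); x,y=inv(o["ee_pos"]); zz=o["ee_pos"][2]*1e3; s=(y+215)*np.cos(a)+(zz-30)*np.sin(a); h=(zz-30)*np.cos(a)-(y+215)*np.sin(a)
    print("t",round(o["time"],2),"x,y,z",np.round([x,y,zz],1),"TCP s,h",np.round([s,h],1),"tip h~",round(h-9.1,1),"F",np.round(o["wrist_force"],1)); print(np.round(o["tool_rot"],3).tolist())
E
python3 - <<'E'
from h import *
show("side","s2",RACK[1:2]); sh()
E
```

```text
t 5.6 x,y,z [ -0.4   7.7 124.9] TCP s,h [241.7  13. ] tip h~ 3.9 F [-1.2 -0.9 -1.6]
[[0.093, 0.995, 0.033], [0.936, -0.099, 0.339], [0.341, -0.001, -0.94]]
```

View pics/s2.png

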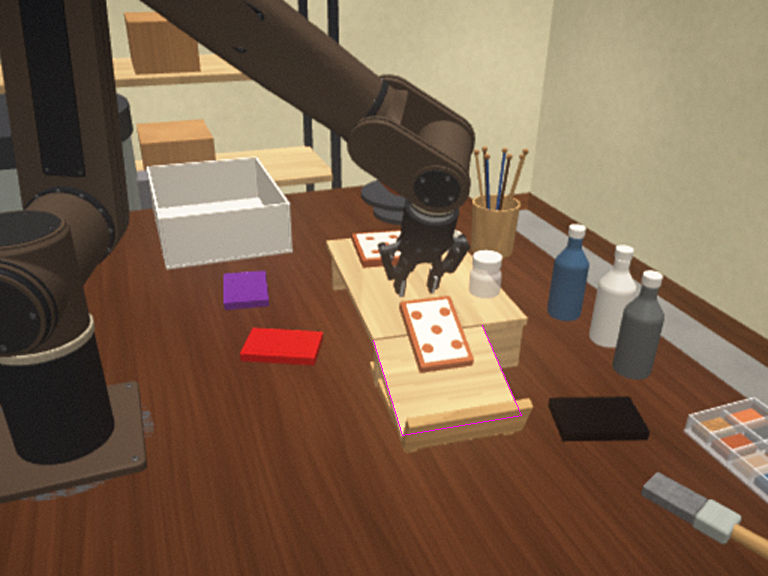

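Tile 1 has tipped onto the slope and sticks there, its rear edge at about (405–450, 300). The tool is now square to the slope. Pushing it down along the slope.

{"name": "servo_tool", "arguments": {"rows": [[-0.6,0,-0.35,0,0,0],[-0.8,0,0,0,0,0],[-0.8,0,0,0,0,0],[-0.8,0,0,0,0,0],[-0.8,0,0,0,0,0],[-0.8,0,0,0,0,0],[-0.8,0,0,0,0,0],[-0.8,0,0,0,0,0],[-0.8,0,0,0,0,0],[-0.8,0,0,0,0,0]]}}

```text
time: 6.43
ee_pos: [0.5101, -0.0386, 0.1011]
tool_rot: [[0.091, 0.995, 0.033], [0.935, -0.097, 0.341], [0.342, -0.0, -0.94]]
wrist_force: [-0.5, 0.8, 0.2]
finger_gap: 0.0427
finger_force: 0.2
```

{"name": "servo_tool", "arguments": {"rows": [[-0.8,0,0,0,0,0],[-0.4,0,0,0,0,0],[0,0,0,0,0,0]]}}

```text
time: 6.68
ee_pos: [0.509, -0.05, 0.0969]
tool_rot: [[0.092, 0.995, 0.033], [0.935, -0.098, 0.34], [0.342, -0.0, -0.94]]
wrist_force: [0.4, 0.3, -0.4]
finger_gap: 0.0425
finger_force: 0.0
```

```bash
python3 - <<'E'
from h import *
sh()
E
```

```text
t 6.68 x,y,z [ -0.5 -78.1  96.9] TCP s,h [151.5  16. ] tip h~ 6.9 F [ 0.4  0.3 -0.4]
[[0.092, 0.995, 0.033], [0.935, -0.098, 0.34], [0.342, -0.0, -0.94]]
```

{"name": "servo_tool", "arguments": {"rows": [[-0.6,0,0,0,0,0],[-0.5,0,0.15,0,0,0],[-0.5,0,0,0,0,0],[-0.3,0,0,0,0,0],[0,0,0,0,0,0]]}}

```text
time: 7.1
ee_pos: [0.5073, -0.0669, 0.0891]
tool_rot: [[0.092, 0.995, 0.033], [0.935, -0.097, 0.34], [0.342, -0.0, -0.94]]
wrist_force: [-0.0, 0.5, -0.0]
finger_gap: 0.0424
finger_force: 0.0
```

```bash
python3 - <<'E'
from h import *
show("side","s3",RACK[1:2]);sh()
E
```

```text
t 7.15 x,y,z [ -0.6 -94.9  89.1] TCP s,h [133.1  14.5] tip h~ 5.4 F [ 1.3 -0.2  0.6]
[[0.091, 0.995, 0.033], [0.935, -0.097, 0.34], [0.342, -0.0, -0.94]]
```

View pics/s3.png

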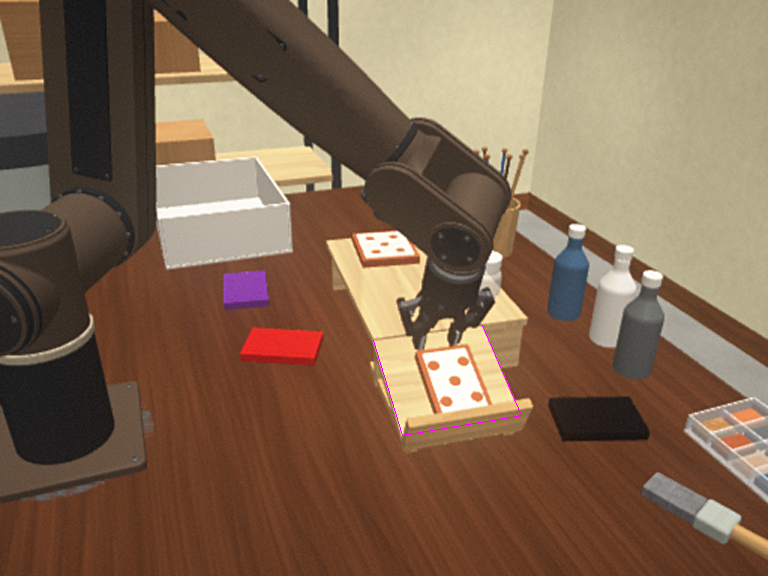

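Tile 1 lies almost at the lip, with its face spanning about (420–490, 347–412), square in the lane and clear of the slope's sides. Final gentle push until force rises.

{"name": "servo_tool", "arguments": {"rows": [[-0.2,0,0,0,0,0],[-0.1,0,0,0,0,0],[0,0,0,0,0,0]]}}

```text
time: 7.4
ee_pos: [0.5071, -0.0684, 0.0886]
tool_rot: [[0.091, 0.995, 0.033], [0.935, -0.097, 0.342], [0.344, -0.001, -0.939]]
wrist_force: [-0.3, 2.9, 0.6]
finger_gap: 0.043
finger_force: 1.9
```

{"name": "servo_tool", "arguments": {"rows": [[-0.2,0,0,0,0,0],[0,0,0,0,0,0]]}}

```text
time: 7.57
ee_pos: [0.507, -0.0685, 0.0886]
tool_rot: [[0.091, 0.995, 0.032], [0.933, -0.097, 0.347], [0.348, -0.001, -0.937]]
wrist_force: [0.1, 8.8, 4.8]
finger_gap: 0.0425
finger_force: 5.1
```

{"name": "servo_tool", "arguments": {"rows": [[-0.15,0,0,0,0,0],[0,0,0,0,0,0]]}}

```text
time: 7.73
ee_pos: [0.507, -0.0686, 0.0885]
tool_rot: [[0.091, 0.995, 0.032], [0.932, -0.097, 0.35], [0.352, -0.002, -0.936]]
wrist_force: [0.7, 13.2, 7.1]
finger_gap: 0.0427
finger_force: 7.2
```

{"name": "servo_tool", "arguments": {"rows": [[0.8,0,0,0,0,0],[0,0,-2,0,0,0],[0,0,-3,0,0,0],[0,0,-3,0,0,0],[0,0,-2,0,-0.1163,0],[0,0,-1,0,-0.1163,0],[1,0,0,0,-0.1164,0],[3,0,0,0,0,0],[3,0,0,0,0,0],[3,0,0,0,0,0]]}}

```text
time: 8.57
ee_pos: [0.5139, -0.0009, 0.1951]
tool_rot: [[0.097, 0.995, 0.002], [0.995, -0.097, -0.002], [-0.002, 0.002, -1.0]]
wrist_force: [0.4, -0.2, -0.8]
finger_gap: 0.0428
finger_force: 0.0
```

{"name": "servo_tool", "arguments": {"rows": [[3,0.1,0,0,0,0],[3,0.1,0,0,0,0],[3,0.1,0,0,0,0],[3,0.1,0,0,0,0],[3,0.1,0,0,0,0],[3,0.1,0,0,0,0],[3,0.1,0,0,0,0],[3,0.1,0,0,0,0],[3,0,0,0,0,0],[3,0,0,0,0,0]]}}

```text
time: 9.4
ee_pos: [0.551, 0.2973, 0.1946]
tool_rot: [[0.097, 0.995, 0.002], [0.995, -0.097, -0.001], [-0.001, 0.002, -1.0]]
wrist_force: [0.5, -0.7, -0.3]
finger_gap: 0.0427
finger_force: 0.0
```

```bash
python3 - <<'E'
from h import *
sh()
E
```

```text
t 9.4 x,y,z [  7.8 271.6 194.6] TCP s,h [513.6 -11.7] tip h~ -20.8 F [ 0.5 -0.7 -0.3]
[[0.097, 0.995, 0.002], [0.995, -0.097, -0.001], [-0.001, 0.002, -1.0]]
```

{"name": "servo_tool", "arguments": {"rows": [[1.5,0,0,0,0,0],[1.4,0,0,0,0,0],[0,0,2.5,0,0,0],[0,0,2.5,0,0,0],[0,0,2,0,0,0],[0,0,1,0,0,0],[0,0,0,0,0,0]]}}

```text
time: 9.98
ee_pos: [0.5519, 0.3235, 0.1113]
tool_rot: [[0.097, 0.995, -0.005], [0.995, -0.097, -0.003], [-0.003, -0.005, -1.0]]
wrist_force: [-0.3, 1.1, -0.9]
finger_gap: 0.0426
finger_force: 0.0
```

```bash
python3 - <<'E'
from h import *
sh(); show("wrist","w2",RACK); show("side","s4",RACK[1:2])
E
```

```text
t 9.98 x,y,z [  6.  297.8 111.3] TCP s,h [509.6 -99. ] tip h~ -108.1 F [-0.3  1.1 -0.9]
[[0.097, 0.995, -0.005], [0.995, -0.097, -0.003], [-0.003, -0.005, -1.0]]
```

View pics/w2.png

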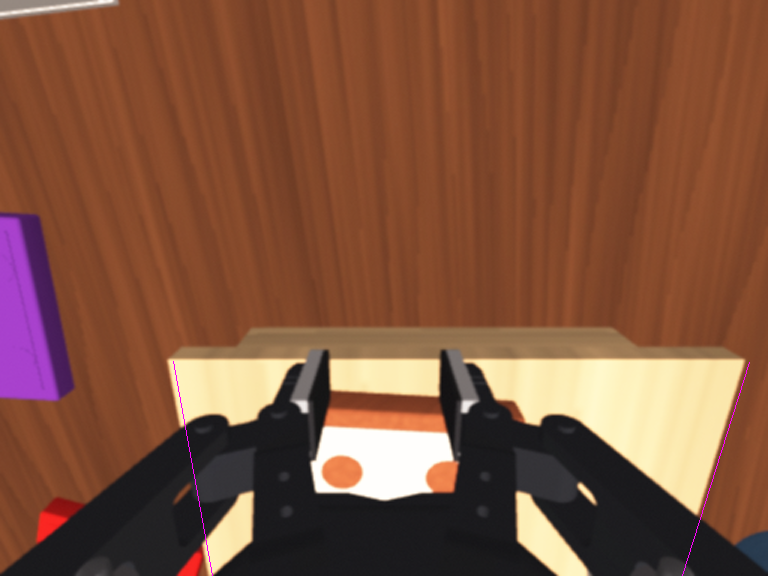

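The wide tile's rear edge is at about (330–520, 395–405), just ahead of the fingers. I'll back off a little for margin, lower, then push.

{"name": "servo_tool", "arguments": {"rows": [[0.6,0,0,0,0,0],[0,0,0.5,0,0,0],[0,0,0.5,0,0,0],[0,0,0,0,0,0]]}}

```text
time: 10.42
ee_pos: [0.5538, 0.3309, 0.1042]
tool_rot: [[0.097, 0.995, -0.001], [0.995, -0.097, -0.0], [-0.0, -0.001, -1.0]]
wrist_force: [-1.3, -0.2, -0.3]
finger_gap: 0.0424
finger_force: 0.0
```

{"name": "servo_tool", "arguments": {"rows": [[-0.8,0,0,0,0,0],[-0.7,0,0,0,0,0],[-0.7,0,0,0,0,0],[-0.7,0,0,0,0,0],[-0.7,0,0,0,0,0],[-0.7,0,0,0,0,0],[-0.7,0,0,0,0,0],[-0.7,0,0,0,0,0],[-0.7,0,0,0,0,0],[-0.7,0,0,0,0,0]]}}

```text
time: 11.25
ee_pos: [0.5472, 0.2595, 0.1048]
tool_rot: [[0.097, 0.995, 0.0], [0.995, -0.097, 0.0], [0.0, 0.0, -1.0]]
wrist_force: [-0.1, 1.4, -0.3]
finger_gap: 0.0426
finger_force: 0.7
```

```bash
python3 - <<'E'
from h import *
sh()
E
```

```text
t 11.25 x,y,z [  7.6 233.6 104.8] TCP s,h [447.1 -83.2] tip h~ -92.3 F [-0.1  1.4 -0.3]
[[0.097, 0.995, 0.0], [0.995, -0.097, 0.0], [0.0, 0.0, -1.0]]
```

{"name": "servo_tool", "arguments": {"rows": [[-0.7,0,0.3,0,0,0],[-0.7,0,0,0,0,0],[-0.7,0,0,0,0,0],[-0.7,0,0,0,0,0],[-0.7,0,0,0,0,0],[-0.7,0,0,0,0,0],[-0.7,0,0,0,0,0],[-0.7,0,0,0,0,0],[-0.7,0,0,0,0,0],[-0.7,0,0,0,0,0]]}}

```text
time: 12.08
ee_pos: [0.5404, 0.1899, 0.1018]
tool_rot: [[0.097, 0.995, -0.0], [0.995, -0.097, 0.0], [0.0, -0.0, -1.0]]
wrist_force: [1.4, 3.0, 2.6]
finger_gap: 0.0425
finger_force: 2.0
```

{"name": "servo_tool", "arguments": {"rows": [[-0.7,0,0,0,0,0],[-0.7,0,0,0,0,0],[-0.7,0,0,0,0,0],[-0.7,0,0,0,0,0],[-0.7,0,0,0,0,0],[-0.7,0,0,0,0,0],[-0.7,0,0,0,0,0],[-0.7,0,0,0,0,0],[-0.7,0,0,0,0,0],[-0.7,0,0,0,0,0]]}}

```text
time: 12.92
ee_pos: [0.5335, 0.1202, 0.1017]
tool_rot: [[0.097, 0.995, -0.0], [0.995, -0.097, 0.0], [0.0, -0.0, -1.0]]
wrist_force: [1.3, 4.1, 3.3]
finger_gap: 0.0429
finger_force: 2.0
```

{"name": "servo_tool", "arguments": {"rows": [[-0.7,0,0,0,0,0],[-0.7,0,0,0,0,0],[-0.7,0,0,0,0,0],[-0.7,0,0,0,0,0],[-0.7,0,0,0,0,0],[-0.7,0,0,0,0,0],[0,0,0,0,0,0]]}}

```text
time: 13.5
ee_pos: [0.5291, 0.0773, 0.1013]
tool_rot: [[0.097, 0.995, -0.001], [0.995, -0.097, -0.002], [-0.002, -0.001, -1.0]]
wrist_force: [-0.7, 0.9, 0.1]
finger_gap: 0.0423
finger_force: 0.0
```

```bash
python3 - <<'E'
from h import *
show("side","s5",RACK[1:2]);sh()
E
```

```text
t 13.55 x,y,z [  6.9  50.9 101. ] TCP s,h [274.1 -24.2] tip h~ -33.3 F [0.4 0.3 0. ]
[[0.097, 0.995, -0.002], [0.995, -0.097, -0.002], [-0.002, -0.002, -1.0]]
```

View pics/s5.png

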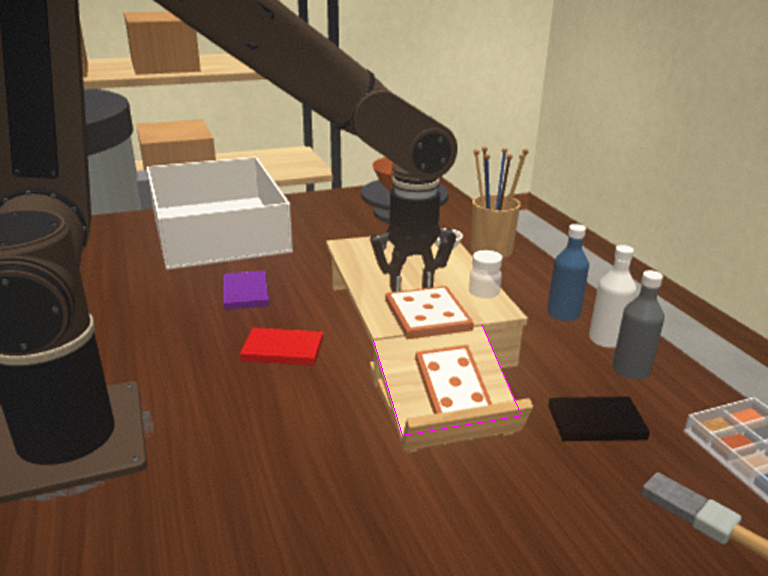

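The narrow tile sits home at the lip. The wide one is square at the deck edge, with its front at about (400–470, 325–335). The picture budget is used up, so from here I'll rely on force and mask numbers.

{"name": "servo_tool", "arguments": {"rows": [[-0.7,0,0,0,0,0],[-0.5,0,0,0,0,0],[-0.5,0,0,0,0,0],[-0.5,0,0,0,0,0],[-0.5,0,0,0,0,0],[-0.5,0,0,0,0,0],[-0.5,0,0,0,0,0]]}}

```text
time: 14.13
ee_pos: [0.526, 0.0418, 0.1018]
tool_rot: [[0.097, 0.995, -0.0], [0.995, -0.097, 0.0], [0.0, -0.0, -1.0]]
wrist_force: [0.4, 2.2, 0.5]
finger_gap: 0.0431
finger_force: 0.9
```

{"name": "servo_tool", "arguments": {"rows": [[-0.5,0,0,0,0,0],[-0.5,0,0,0,0,0],[-0.5,0,0,0,0,0],[-0.5,0,0,0,0,0]]}}

```text
time: 14.47
ee_pos: [0.5243, 0.0219, 0.1021]
tool_rot: [[0.097, 0.995, 0.001], [0.995, -0.097, 0.0], [0.0, 0.001, -1.0]]
wrist_force: [-0.2, 2.1, 0.7]
finger_gap: 0.0427
finger_force: 1.3
```

```bash
cat >> h.py <<'E'
def corners(cam,box,top=None):
    # terracotta rim/white face blobs of the tile pixels inside a box of the picture
    im=eyes.capture(cam); cv2.imwrite(f"pics/_{cam}_{status.get_obs()['time']:.2f}.png",im[:,:,::-1])
    for d in models.trace(cam,"tile_wide_center")[:3]: 
        r=cv2.minAreaRect(np.argwhere(d["mask"])[:,::-1].astype(np.float32)); print("wide",round(d["p"],2),np.round(d["location"]),d["mask"].sum(),np.round(cv2.boxPoints(r)).tolist())
    for d in models.trace(cam,"tile_narrow_center")[:3]: print("narrow",round(d["p"],2),np.round(d["location"]),d["mask"].sum())
E
python3 - <<'E'
from h import *
sh(); corners("side",0)
E
```

```text
t 14.47 x,y,z [  7.8  -5.  102.1] TCP s,h [222.   -4.1] tip h~ -13.2 F [-0.2  2.1  0.7]
[[0.097, 0.995, 0.001], [0.995, -0.097, 0.0], [0.0, 0.001, -1.0]]
wide 0.58 [295. 219.] 1722 [[263.0, 205.0], [321.0, 198.0], [326.0, 234.0], [268.0, 241.0]]
narrow 0.96 [400. 280.] 1700
narrow 0.91 [299. 257.] 1387
narrow 0.83 [162. 195.] 696
```

The wide tile's front passed above the narrow tile's rear edge without resistance. Continuing.

{"name": "servo_tool", "arguments": {"rows": [[-0.5,0,0,0,0,0],[-0.5,0,0,0,0,0],[-0.5,0,0,0,0,0],[-0.5,0,0,0,0,0],[-0.5,0,0,0,0,0],[-0.5,0,0,0,0,0],[-0.5,0,0,0,0,0],[-0.2,0,0,0,0,0],[0,0,0,0,0,0]]}}

```text
time: 15.37
ee_pos: [0.5207, -0.0153, 0.102]
tool_rot: [[0.097, 0.995, 0.0], [0.995, -0.097, -0.001], [-0.001, 0.0, -1.0]]
wrist_force: [-0.2, 0.9, -0.3]
finger_gap: 0.0426
finger_force: 0.0
```

```bash
python3 - <<'E'
from h import *
sh(); corners("side",0)
for r in (.18,.17): print(r,np.round(proj(W([SL(-.044,r,.032),SL(.06,r,.032),SL(.06,r-.12,.032),SL(-.044,r-.12,.032)]),eyes.camera_info("side"))).tolist())
E
```

```text
t 15.37 x,y,z [  7.7 -42.5 102. ] TCP s,h [186.8   8.6] tip h~ -0.5 F [-0.2  0.9 -0.3]
[[0.097, 0.995, 0.0], [0.995, -0.097, -0.001], [-0.001, 0.0, -1.0]]
wide 0.78 [302. 226.] 2130 [[267.0, 213.0], [326.0, 203.0], [333.0, 247.0], [274.0, 257.0]]
narrow 0.97 [304. 263.] 790
narrow 0.95 [185. 233.] 1138
narrow 0.84 [399. 279.] 1665
0.18 [[266.0, 208.0], [311.0, 202.0], [329.0, 246.0], [282.0, 253.0]]
0.17 [[268.0, 211.0], [312.0, 206.0], [331.0, 249.0], [283.0, 257.0]]
```

{"name": "servo_tool", "arguments": {"rows": [[1.2,0,-0.8,0,0,0],[0,0,-0.9,0,0.1163,0],[0,0,-0.9,0,0.1163,0],[0,0,0,0,0.1164,0],[0,0,0,0,0,0]]}}

```text
time: 15.93
ee_pos: [0.5221, -0.0049, 0.1283]
tool_rot: [[0.093, 0.995, 0.035], [0.934, -0.099, 0.342], [0.344, 0.001, -0.939]]
wrist_force: [-0.8, -0.6, -0.6]
finger_gap: 0.0425
finger_force: 0.0
```

```bash
python3 - <<'E'
from h import *
sh()
E
```

```text
t 15.93 x,y,z [  8.2 -32.  128.3] TCP s,h [205.6  29.8] tip h~ 20.7 F [-0.8 -0.6 -0.6]
[[0.093, 0.995, 0.035], [0.934, -0.099, 0.342], [0.344, 0.001, -0.939]]
```

{"name": "servo_tool", "arguments": {"rows": [[-0.8,0,0,0,0,0],[-0.7,0,0,0,0,0],[-0.7,0,0,0,0,0],[-0.7,0,0,0,0,0],[-0.7,0,0,0,0,0],[-0.7,0,0,0,0,0],[-0.7,0,0,0,0,0],[-0.7,0,0,0,0,0],[-0.7,0,0,0,0,0],[0,0,0,0,0,0]]}}

```text
time: 16.77
ee_pos: [0.5155, -0.0647, 0.1052]
tool_rot: [[0.092, 0.995, 0.033], [0.935, -0.098, 0.34], [0.341, -0.001, -0.94]]
wrist_force: [0.8, 0.2, 0.6]
finger_gap: 0.0428
finger_force: 0.0
```

```bash
python3 - <<'E'
from h import *
sh(); corners("side",0)
E
```

```text
t 16.77 x,y,z [  7.4 -92.1 105.2] TCP s,h [141.2  28.7] tip h~ 19.6 F [0.8 0.2 0.6]
[[0.092, 0.995, 0.033], [0.935, -0.098, 0.34], [0.341, -0.001, -0.94]]
wide 0.9 [303. 244.] 2479 [[273.0, 227.0], [321.0, 211.0], [339.0, 266.0], [291.0, 282.0]]
narrow 0.85 [400. 279.] 1726
narrow 0.69 [161. 194.] 677
```

{"name": "servo_tool", "arguments": {"rows": [[-0.4,0,0,0,0,0],[-0.3,0,0,0,0,0],[-0.2,0,0,0,0,0],[-0.1,0,0,0,0,0],[0,0,0,0,0,0]]}}

```text
time: 17.33
ee_pos: [0.5149, -0.073, 0.1024]
tool_rot: [[0.091, 0.995, 0.033], [0.935, -0.097, 0.34], [0.342, 0.0, -0.94]]
wrist_force: [0.7, 0.2, 1.6]
finger_gap: 0.0427
finger_force: 0.2
```

{"name": "servo_tool", "arguments": {"rows": [[-0.2,0,0,0,0,0],[0,0,0,0,0,0]]}}

```text
time: 17.5
ee_pos: [0.5147, -0.074, 0.102]
tool_rot: [[0.091, 0.995, 0.033], [0.935, -0.097, 0.342], [0.344, -0.0, -0.939]]
wrist_force: [-0.3, 3.1, 2.7]
finger_gap: 0.0426
finger_force: 2.1
```

{"name": "servo_tool", "arguments": {"rows": [[-0.2,0,0,0,0,0],[0,0,0,0,0,0]]}}

```text
time: 17.67
ee_pos: [0.5146, -0.0742, 0.1021]
tool_rot: [[0.091, 0.995, 0.033], [0.933, -0.097, 0.347], [0.348, -0.001, -0.937]]
wrist_force: [-0.3, 9.2, 7.5]
finger_gap: 0.0427
finger_force: 5.2
```

```bash
python3 - <<'E'
from h import *
sh()
E
```

```text
t 17.67 x,y,z [   7.4 -101.6  102.1] TCP s,h [131.2  28.9] tip h~ 19.8 F [-0.3  9.2  7.5]
[[0.091, 0.995, 0.033], [0.933, -0.097, 0.347], [0.348, -0.001, -0.937]]
```

Wide tile is home at the same s as the narrow one (131.2 vs 131.5). I'll lower behind both and push them together to make sure they're flush, then retreat.

{"name": "servo_tool", "arguments": {"rows": [[1.1,0,0,0,0,0],[0,0,0.8,0,0,0],[0,0,0.6,0,0,0],[-0.4,0,0,0,0,0],[-0.3,0,0,0,0,0],[-0.2,0,0,0,0,0],[0,0,0,0,0,0]]}}

```text
time: 18.25
ee_pos: [0.5146, -0.0688, 0.0881]
tool_rot: [[0.092, 0.995, 0.032], [0.934, -0.097, 0.345], [0.346, -0.002, -0.938]]
wrist_force: [0.9, 5.9, -0.9]
finger_gap: 0.0427
finger_force: 2.5
```

{"name": "servo_tool", "arguments": {"rows": [[-0.2,0,0,0,0,0],[-0.1,0,0,0,0,0],[0,0,0,0,0,0]]}}

```text
time: 18.5
ee_pos: [0.5146, -0.0689, 0.0881]
tool_rot: [[0.092, 0.995, 0.031], [0.931, -0.097, 0.351], [0.352, -0.003, -0.936]]
wrist_force: [2.1, 13.0, 3.9]
finger_gap: 0.0425
finger_force: 7.2
```

```bash
python3 - <<'E'
from h import *
sh()
E
```

```text
t 18.5 x,y,z [  6.9 -96.4  88.1] TCP s,h [131.3  14. ] tip h~ 4.9 F [ 2.1 13.   3.9]
[[0.092, 0.995, 0.031], [0.931, -0.097, 0.351], [0.352, -0.003, -0.936]]
```

Both are home. Now retreating and checking with masks.

{"name": "servo_tool", "arguments": {"rows": [[0.9,0,0,0,0,0],[0,0,-2,0,0,0],[0,0,-3,0,0,0],[0,0,-3,0,0,0],[0,0,-2,0,-0.1163,0],[0,0,-2,0,-0.1163,0],[1,0,-1,0,-0.1164,0],[3,0,-1,0,0,0],[3,0,0,0,0,0],[0,0,0,0,0,0]]}}

```text
time: 19.33
ee_pos: [0.5192, -0.0313, 0.2265]
tool_rot: [[0.093, 0.996, 0.003], [0.996, -0.093, 0.0], [0.001, 0.003, -1.0]]
wrist_force: [-0.1, 0.4, -0.6]
finger_gap: 0.0425
finger_force: 0.0
```

{"name": "servo_tool", "arguments": {"rows": [[3,0,0,0,0,0],[3,0,0,0,0,0],[3,0,0,0,0,0],[3,0,0,0,0,0],[0,0,0,0,0,0]]}}

```text
time: 19.75
ee_pos: [0.5304, 0.0878, 0.2249]
tool_rot: [[0.094, 0.996, 0.0], [0.996, -0.094, 0.001], [0.001, 0.0, -1.0]]
wrist_force: [-0.1, 0.1, -0.6]
finger_gap: 0.0424
finger_force: 0.0
```

```bash
python3 - <<'E'
from h import *
sh()
from scipy.optimize import minimize
for cam in ("side","scene"):
    im=eyes.capture(cam); i=eyes.camera_info(cam); cv2.imwrite(f"pics/f_{cam}.png",im[:,:,::-1])
    for q in ("tile_wide_center","tile_narrow_center","jar","dish"):
        for d in models.trace(cam,q)[:2]: print(cam,q,round(d["p"],2),np.round(d["location"]),d["mask"].sum())
    # white+terracotta pixels in the predicted stack region
    hsv=cv2.cvtColor(im,cv2.COLOR_RGB2HSV)
    white=((hsv[...,1]<40)&(hsv[...,2]>170)).astype(np.uint8)
    top=[SL(x,s,.032) for x,s in [(-.045,.12),(.059,.12),(.059,0),(-.045,0)]]
    u=proj(W(top),i); print("pred top",np.round(u,1).tolist())
    m=np.zeros_like(white); cv2.fillConvexPoly(m,cv2.convexHull(u.astype(np.int32)),1); m=cv2.dilate(m,np.ones((15,15)))
    red=((hsv[...,0]<12)&(hsv[...,1]>140)&(hsv[...,2]>110)).astype(np.uint8)
    b=((white|red)&m); b=cv2.morphologyEx(b,cv2.MORPH_CLOSE,np.ones((5,5)))
    n,l,st,_=cv2.connectedComponentsWithStats(b); k=1+np.argmax(st[1:,4])
    c=max(cv2.findContours((l==k).astype(np.uint8),0,2)[0],key=cv2.contourArea)
    h=cv2.approxPolyDP(cv2.convexHull(c),3,True)[:,0]; print("seen",h.tolist(),st[k,4])
E
```

```text
t 19.75 x,y,z [  7.4  61.1 224.9] TCP s,h [326.2  88.7] tip h~ 79.6 F [-0.1  0.1 -0.6]
[[0.094, 0.996, 0.0], [0.996, -0.094, 0.001], [0.001, 0.0, -1.0]]
side tile_wide_center 0.96 [308. 247.] 2390
side tile_narrow_center 0.93 [163. 193.] 688
side tile_narrow_center 0.86 [398. 279.] 1796
side jar 0.75 [323. 182.] 592
side dish 0.51 [297. 157.] 253
pred top [[273.3, 229.5], [319.5, 223.2], [339.4, 269.9], [289.8, 278.1]]
seen [[322, 225], [341, 250], [339, 267], [289, 274], [277, 231]] 2316
scene tile_wide_center 0.62 [180. 218.] 2198
scene tile_narrow_center 0.95 [166. 322.] 2595
scene tile_narrow_center 0.57 [331. 134.] 945
scene jar 0.66 [285. 230.] 845
scene dish 0.65 [363. 215.] 510
pred top [[199.3, 186.4], [206.2, 223.3], [154.0, 245.0], [151.0, 207.0]]
seen [[199, 191], [205, 202], [207, 227], [156, 247], [152, 209]] 2124
```

```bash
python3 -c "
from h import *
print(order.hand_in())"
```

```text
the job is handed in; nothing more can be done
None
```

I slid the narrow tile down square against the lip, then the wide one on top of it, inside the slope's sides. The jar and dish weren't moved, and I handed the job in at about 20 s. Contact forces and the final camera check agree with this, but the hand-in gave no verdict.

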